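# Fit the stage insert that matches the sample

### The job

Find the stage insert in the bins whose openings match those of the sample plate lying on the rubber mat beside the bins, take it out, and clamp it flat in the black stage plate: lying on the bed, square and centred, held between the steel lip and the sprung steel jaw with its end fully home against the lip. The inserts stand on edge in the bins, so lay the one you take down and take it again flat. Leave the other two inserts in their bins and do not disturb the other things on the bench.

Things in the scene. Friction and masses are not known exactly. Their poses are not given: they have to be found in the camera images.
- rack: Black rack, three bins one behind another at rack x = -75, 0, +75 mm; base 225 x 155 x 10 mm, origin under its centre, z up. Each bin holds one insert on its long edge, length along rack y, between slotted posts at the insert's ends (slot 15 mm wide, posts 16 mm long, tops 44 mm above the bench). Between the posts is only an 8 mm sill: the insert's middle is free on both faces.
- insert_a: Aluminium stage insert, flat plate 120 x 60 x 12 mm, about 0.2 kg, with ONE ROUND opening 38 mm across in its middle. Origin at the plate's centre; x its normal (12 mm), y its length, z its width (60 mm). In its bin z is up and its lower edge 10 mm above the bench, top edge 70 mm. Either face, either way round will do.
- insert_b: As insert_a, but with ONE RECTANGULAR opening, 80 mm (along y) x 28 mm (along z), in its middle.
- insert_c: As insert_a, but with TWO ROUND openings 36 mm across, their centres 30 mm to either side of the middle along y.
- mat: Black rubber mat 150 x 90 x 4 mm beside the bins, on the rack's +y side; origin under its centre. The one sample lying on it tells which insert to fit.
- sample_a: Sample plate, fixed, lying flat, 120 x 60 x 12 mm, with the single round opening of insert_a. Origin at the plate's centre, x along its length, z up. One of the three samples lies on the mat beside the bins; the other two lie on a second mat at the far edge of the bench and do not count.
- sample_b: As sample_a, with the single rectangular opening of insert_b.
- sample_c: As sample_a, with the two round openings of insert_c.
- stage: Black stage plate 130 (x) x 230 (y) x 20 mm fixed to the bench, origin under its centre, z up. Its flat top is the bed, with a white disc in the middle. A fixed steel lip, 60 mm wide, 8 mm above the bed, has its face at stage y = +60 mm. Facing it is the sprung jaw, 60 mm wide, 20 mm above the bed. Nothing stands along the two long sides, so fingers can straddle an insert there.
- nest (a point): Point on the bed's top face (20 mm above the bench) in the middle of the stage plate, with the stage's axes: where the middle of the underside of the clamped insert belongs, its length along y.
- jaw (a joint): Sliding sprung jaw of the stage plate: 0 m at rest (its face 114 mm from the lip), grows as it is pushed towards stage -y, up to 0.018 m. The spring pushes back with 3 N at 0, about 4.5 N at 0.006 m (a clamped insert) and 7.5 N at the end of travel.
- jaw_face (a point): Middle of the jaw's clamping face, 10 mm above the bed.
- media_bottle: Bystander: clear glass bottle with white cap, 66 mm across, 130 mm tall; origin under its centre.
- reagent_bottle: Bystander: amber glass bottle, 60 mm across, 110 mm tall; origin under its centre.
- dish: Bystander: clear culture dish 90 mm across, 16 mm high, on the stage's +x side; origin under its centre.
- beaker: Bystander: clear beaker 70 mm across, 80 mm tall, beyond the stage's jaw end; origin under its centre.
- slide_box: Bystander: white box 50 x 120 x 30 mm on the -x side of the stage; origin under its centre.
- screwdriver: Bystander: screwdriver 170 mm long, lying across in front of the robot between rack and stage; origin near its middle. The bench beyond it (x from 0.45 to 0.65 m, between rack and stage) is clear: room to lay an insert down.
- lens_cap: Bystander: black lens cap 52 mm across, 26 mm high, in front of the rack; origin under its centre.
Mind the look-alikes: they are no part of the job. What is shaped like the sample_b but purple is not meant. What is shaped like the mat but white is not meant.

How it is judged:
By the outcome, as a careful person would: the job done as asked, in the order asked, and still so for the second after the job is handed in, with the robot touching nothing.
It also fails if it takes over 54 s, if anything falls off the work surface, if the arm or the gripper's body presses on something with over 40 N, if the wrist force passes 120 N, or if a joint passes its speed limit or range.

### The arm

A 6-joint arm with a two-finger parallel gripper is mounted at the origin on the work surface. World frame = base frame: x ahead of the robot, y to its left, z up, the work surface at z = 0. Lengths are in m, angles in rad, forces in N, time in s.
With the tool pointing down it reaches from about 0.325 to 0.925 m from the base axis. Payload 3.1 kg.
Tool frame: the origin (TCP) lies midway between the tips of the shut fingers; the grasp point (between the pads) lies pinch_z behind it (pinch_z is the distance from the TCP to the grasp point, in m); z points along the fingers, y is the line along which they close (so a half turn about z gives the same grasp; the last joint's range is limited). The gripper opens to 85 mm and grips with 20 to 120 N. Pads are 22 mm wide; open, the fingers measure 114 mm over their backs; the gripper's body (76 mm by 85 mm) begins 54 mm behind the grasp point. The pads swing forward as they close: fully open they stand 13 mm farther back than shut.
Start: joints at [1.15, 0.217, 1.613, -0, 1.311, -0.112], TCP at [0.19, 0.595, 0.231] pointing down, gripper open.
Joint ranges: [-2.75, 2.75], [-0.78, 2.1], [0.31, 2.55], [-1.13, 4.27], [0.13, 2.63], [-2.58, 2.58]. Speed limits (rad/s): [2.79, 2.79, 3.14, 3.14, 3.14, 3.14].

### API

Orientations are given as a unit quaternion [w, x, y, z].
In Python, from rig import read_state, capture, close_job, pinch_z gives the robot as it stands. The module is installed in compiled form; this text tells all that it offers.
- The arm moves only by the tool carry_out, never from a script. Its argument "moves" is a list of rows, each a list of 3 entries, a list of its own where there are three numbers: the finger opening in mm, from 0 to 85.4, then the shift along the world's x, y, z in mm, then the turn about the world's z in rad. A call has 1 to 8 rows; each row shifts and turns the commanded pose from where the row before left it; what a row does not reach is not made up. A row lasts 1/12 s, in which the tool goes at most 41.7 mm and 7.16 degrees, less where a joint would pass 70% of its speed; a pose out of reach is approached as far as the arm can. A call is refused whole if a number of a shift passes 41.7 or a number of a turn 0.125, either way. A call with a gripper value outside its range is refused whole. The fingers move at their own pace and stop on an object; the grip force is fixed at half the most. Time passes only in rows, so rows that do not move let the fingers close. It gives the time, the measured TCP pose, the force, the opening and the grip force at its end, in the units of the state.
- read_state(): the state, without advancing time (a new reading comes with each control period).
- capture(name): name is "scene" or "top" or "wrist"; returns a dict with "img" (384x512x3 uint8, blue, green, red), "depth" (384x512 float32, m along the optical axis (not along the pixel's ray), 0 where there is no reading), "intrinsics" (3x3 intrinsics, pixels), "distortion" ([k1, k2, p1, p2, k3] as OpenCV has them; the pictures are not rectified), "R" (3x3) and "t" (3): a world point X has camera coordinates R X + t. Camera axes: x right, y down, z forward; pixel columns grow to the right and rows downward; lengths in m; the calibration is good to about 2 mm. A picture is of the moment at which its call begins.
- close_job(): hands the job in; it is judged then, once.
The state is a dict: "t": time; "joint_pos": joint angles; "qd": joint speeds; "effort": joint torques, N m; "tcp_pos": TCP position; "orientation": TCP orientation; "ft_force": force on the tool from outside, world axes, zero at the start; "wrist_torque": the same for the moment, N m; "opening": opening from 0.0 (shut) to 1.0 (fully open); "grip_force": force on a finger pad.
Only numpy, scipy, OpenCV 4.12 (cv2) and the standard library are available. Lean on these libraries where they do the work, as an engineer would, in place of code of your own. Each camera call takes 0.05 s, during which the arm holds its last target. There are 200 camera calls.

## Working session

There is one attempt and no reset: what is moved stays moved. The work goes in short steps, Python scripts to look and compute and a tool call to move; the robot and the scene stay as the last step left them, time stands still between calls to the robot, and variables do not carry over. Pictures are saved under pics/ and viewed, at most 10 in all, crops included, and the job is handed in when it is done.

Besides the shell and the picture viewer there is one more tool, called after "Call:" as name([rows], argument=value, ...), one row to a line, values as JSON. carry_out: Moves the arm, as the interface text tells. Its arguments: {"type":"object","properties":{"moves":{"type":"array","items":{"type":"array"}}},"required":["moves"]}

```bash
mkdir -p pics
python3 - <<'E'
from rig import *
import cv2,numpy as np
print(pinch_z, read_state())
for n in ("top","scene"):
    c=capture(n); cv2.imwrite(f"pics/{n}0.png",c["img"]); np.savez(f"{n}0.npz",**c)
    print(n,c["intrinsics"],c["distortion"],c["R"],c["t"])
E
```

```text
0.0187 {'t': 0.0, 'joint_pos': array([ 1.14981093e+00,  2.17776478e-01,  1.61494885e+00,  1.38541444e-05,
        1.31130773e+00, -1.12206818e-01]), 'qd': array([ 0.00072778,  0.00014223, -0.00104106, -0.00059623, -0.00010072,
        0.0001664 ]), 'effort': array([ 1.17245756e-03, -3.96843302e+01, -3.03855157e+01,  4.49902569e-07,
        9.58409335e-03,  3.93153563e-07]), 'tcp_pos': array([0.18957334, 0.59468785, 0.22994675]), 'orientation': array([-3.27918242e-04,  1.53778330e-01,  9.88104618e-01, -1.17533406e-03]), 'ft_force': array([-0.34746089, -0.67578617, -0.54523328]), 'wrist_torque': array([-0.03875456, -0.03197155,  0.01272289]), 'grip_force': 0.0, 'opening': 1.0022422048868145}
top [[373.1349156    0.         256.09654751]
 [  0.         373.1349156  187.1486968 ]
 [  0.           0.           1.        ]] [-0.10664602  0.          0.          0.          0.        ] [[ 0.02906905 -0.99955594 -0.00655018]
 [-0.99816478 -0.02867909 -0.05333464]
 [ 0.0531231   0.00808854 -0.99855521]] [0.03169131 0.5779175  1.45639988]
scene [[435.50540505   0.         263.42576781]
 [  0.         435.50540505 194.14985126]
 [  0.           0.           1.        ]] [-0.10925333  0.          0.          0.          0.        ] [[-0.64326577  0.7655435   0.01234105]
 [ 0.62609083  0.53522854 -0.56704557]
 [-0.44070333 -0.35703439 -0.82359396]] [ 0.33063224 -0.35511859  1.60603872]
```

View pics/top0.png

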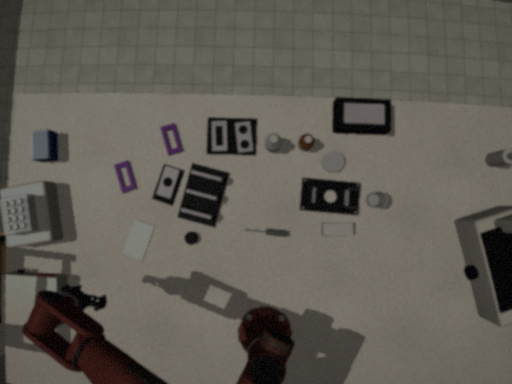

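View pics/scene0.png

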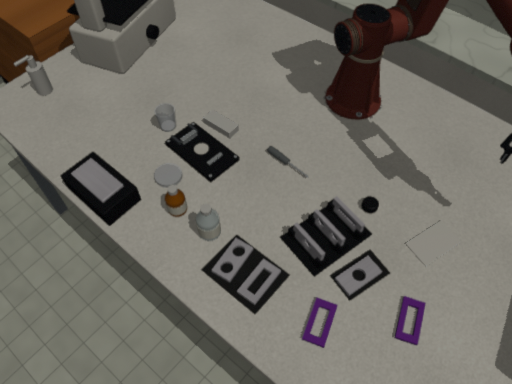

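The top view shows the sample with one round hole on the black mat at (168,183), beside the rack at (204,194). The stage is at (330,197), with the beaker (jaw end) to its right, towards -y. So insert_a is wanted. Next I'll zoom in on the rack and stage.

```bash
cat > h.py <<'E'
import numpy as np,cv2
def load(n): return dict(np.load(n))
def und(c,uv):
    return cv2.undistortPoints(np.array(uv,float).reshape(-1,1,2),c["intrinsics"],c["distortion"]).reshape(-1,2)
def plane(c,uv,z):
    d=np.c_[und(c,uv),np.ones(len(np.reshape(uv,(-1,2))))]@c["R"]; o=-c["R"].T@c["t"]
    return o+d*((z-o[2])/d[:,2])[:,None]
def cloud(c):
    h,w=c["depth"].shape; v,u=np.mgrid[:h,:w]
    n=und(c,np.stack([u,v],-1).reshape(-1,2)); z=c["depth"].reshape(-1,1)
    return ((np.c_[n,np.ones(len(n))]*z-c["t"])@c["R"]).reshape(h,w,3)
E
python3 - <<'E'
from h import *
a=load("scene0.npz")["img"][190:280,270:400]; b=load("top0.npz")["img"][150:240,150:280]
c=load("top0.npz")["img"][150:240,285:415]
up=lambda i:cv2.convertScaleAbs(cv2.resize(i,(390,270),interpolation=cv2.INTER_CUBIC),alpha=1.6)
cv2.imwrite("pics/c0.png",np.vstack([np.hstack([up(a),up(b)]),np.hstack([up(c),up(load("scene0.npz")["img"][110:200,140:270])])]))
t=load("top0.npz"); P=cloud(t)
for n,(u0,u1,v0,v1),z0,z1 in (("rack",(178,232,160,228),.055,.085),("stage",(300,362,176,216),.012,.05)):
    Q=P[v0:v1,u0:u1].copy(); m=(Q[...,2]>z0)&(Q[...,2]<z1)&(t["depth"][v0:v1,u0:u1]>0)
    k,l,s,ce=cv2.connectedComponentsWithStats(m.astype(np.uint8))
    for i in range(1,k):
        if s[i,4]>8:
            q=Q[l==i]; print(n,s[i],q.mean(0).round(4),cv2.minAreaRect((q[:,:2]*1000).astype(np.float32)),np.median(q[:,2]))
E
```

```text
rack [ 13  11  31  11 104] [0.6128 0.2388 0.0692] ((613.4258422851562, 240.81143188476562), (120.62801361083984, 11.873579978942871), 76.59175109863281) 0.06944607252686563
rack [  8  29  31  11 102] [0.5402 0.257  0.0695] ((540.3370361328125, 257.9909362792969), (120.45781707763672, 12.02833080291748), 76.83465576171875) 0.06948876899642116
rack [  3  48  31  12 107] [0.4669 0.2735 0.0681] ((467.0854797363281, 275.091064453125), (120.21749877929688, 12.69741153717041), 76.72900390625) 0.06826023841595584
stage [   0    2   60   37 1852] [ 0.549  -0.2433  0.0206] ((548.5060424804688, -244.50131225585938), (228.20472717285156, 130.42596435546875), 86.42852783203125) 0.01966472487483123
```

View pics/c0.png

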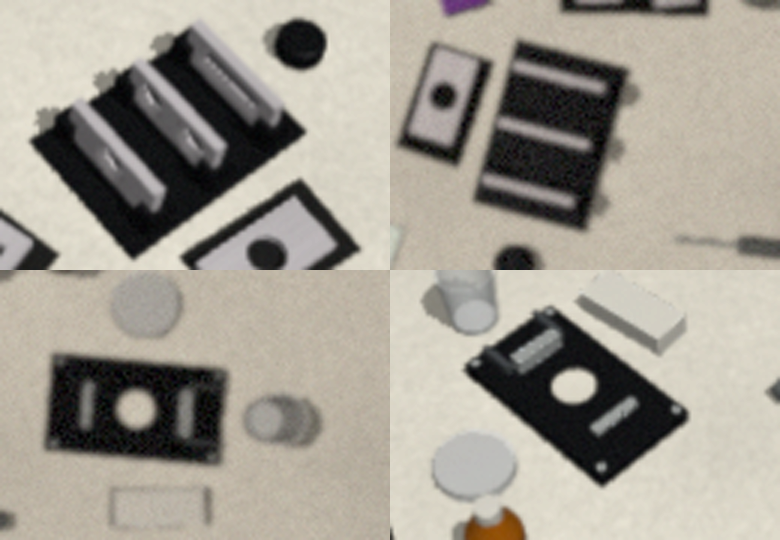

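The crop shows the inserts as the scene camera sees them from +x. The leftmost, farthest bin (world x≈0.613) holds the plate with a single round hole, the middle one has two holes, and the near one has a rectangle. On the stage the jaw is on the -y side (by the beaker) and the lip on the +y side.

Call:
carry_out([
  [50,[30,-25,0],-0.12],
  [50,[30,-25,0],-0.12],
  [50,[30,-25,0],-0.12],
  [50,[30,-25,0],-0.12],
  [50,[30,-25,0],-0.12],
  [50,[30,-25,0],-0.12],
  [50,[30,-25,0],-0.12],
  [50,[30,-25,0],-0.12],
])

```text
t: 0.77
tcp_pos: [0.4307, 0.3938, 0.2308]
orientation: [-0.0, 0.595, 0.804, -0.0]
ft_force: [0.2, 0.9, 0.8]
opening: 0.59
grip_force: 0.0
```

Call:
carry_out([
  [50,[30,-25,0],-0.1],
  [50,[30,-25,0],-0.1],
  [50,[30,-25,0],-0.1],
  [50,[30,-25,0],-0.1],
  [50,[30,-25,0],-0.1],
  [50,[34,-29,0],-0.032],
  [50,[0,0,-30],0],
  [50,[0,0,0],0],
])

```text
t: 1.43
tcp_pos: [0.6103, 0.2402, 0.1956]
orientation: [-0.002, 0.785, 0.62, -0.004]
ft_force: [-2.7, 0.3, -2.3]
opening: 0.588
grip_force: 0.0
```

```bash
cat >> h.py <<'E'
def yaw(s):
    from scipy.spatial.transform import Rotation as R
    q=s["orientation"]; r=R.from_quat(np.r_[q[1:],q[0]]).as_matrix(); return np.degrees(np.arctan2(r[1,1],r[0,1])), r[:,2]
def rects(c,z0,z1,box,minn=200):
    P=cloud(c); m=(c["depth"]>0)&(P[...,2]>z0)&(P[...,2]<z1)&(P[...,0]>box[0])&(P[...,0]<box[1])&(P[...,1]>box[2])&(P[...,1]<box[3])
    k,l,s,_=cv2.connectedComponentsWithStats(m.astype(np.uint8))
    for i in range(1,k):
        if s[i,4]>=minn:
            q=P[l==i]; print(s[i],q.mean(0).round(4),cv2.minAreaRect((q[:,:2]*1000).astype(np.float32)),np.median(q[:,2]).round(4))
E
python3 - <<'E'
from rig import *; from h import *
s=read_state(); print(s["tcp_pos"],yaw(s),s["opening"],s["joint_pos"].round(2))
c=capture("wrist"); cv2.imwrite("pics/w1.png",c["img"])
rects(c,.058,.08,(.42,.68,.12,.36))
E
```

```text
[0.61034869 0.24023143 0.19556681] (np.float64(-13.414200803177078), array([-0.00844168, -0.00238419, -0.99996153])) 0.587937185662466 [ 0.27  0.32  1.56 -0.    1.27  0.5 ]
[  93  119   34  119 2023] [0.4714 0.2806 0.0675] ((469.1412048339844, 277.4101257324219), (120.45194244384766, 14.469832420349121), 77.20356750488281) 0.069
[ 171  119   24  119 1751] [0.5439 0.2644 0.0684] ((541.9427490234375, 260.26007080078125), (119.20514678955078, 12.901166915893555), 76.7840576171875) 0.0692
[ 252  118   13  120 1482] [0.615  0.2467 0.0695] ((614.33935546875, 243.09996032714844), (120.00940704345703, 11.546538352966309), 76.36835479736328) 0.0694
```

View pics/w1.png

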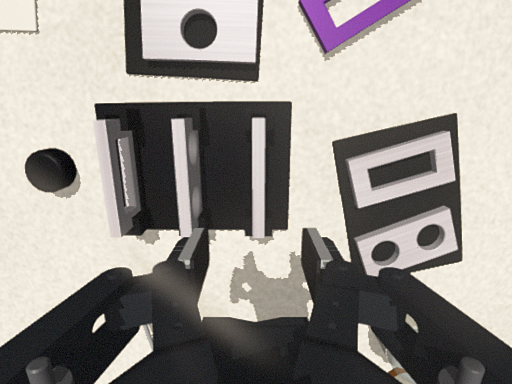

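The wrist view confirms that the target at (258,178) stands between the fingers, and that the mat sample has one round hole. Descending and gripping.

Call:
carry_out([
  [50,[0.5,1,-40],0],
  [50,[0,0,-40],0],
  [50,[0,0,-40],0],
  [50,[0,0,-39],0],
  [0,[0,0,0],0],
  [0,[0,0,0],0],
  [0,[0,0,0],0],
  [0,[0,0,0],0],
])

```text
t: 2.15
tcp_pos: [0.6149, 0.2458, 0.0465]
orientation: [0.001, 0.783, 0.622, 0.003]
ft_force: [0.3, 0.2, -1.3]
opening: 0.124
grip_force: 58.9
```

Call:
carry_out([
  [0,[0,0,33],0],
  [0,[0,0,40],0],
  [0,[0,0,20],0],
  [0,[-8,-35,0],0.04],
  [0,[-9,-38,0],0.04],
  [0,[-9,-38,0],0.04],
  [0,[-9,-38,0],0.047],
  [0,[-9,-38,0],0],
])

```text
t: 2.82
tcp_pos: [0.5693, 0.0561, 0.139]
orientation: [0.002, 0.728, 0.685, 0.002]
ft_force: [1.1, -0.4, -1.4]
opening: 0.127
grip_force: 60.1
```

Call:
carry_out([
  [0,[-10,-36,0],0],
  [0,[0,0,-30],0],
  [0,[0,0,-30],0],
  [0,[0,0,-20],0],
  [0,[0,0,-10],0],
  [0,[0,0,0],0],
  [0,[0,0,0],0],
])

```text
t: 3.4
tcp_pos: [0.5594, 0.0215, 0.047]
orientation: [0.001, 0.729, 0.685, 0.001]
ft_force: [1.0, -0.2, -2.0]
opening: 0.123
grip_force: 60.1
```

Run:
```python
from rig import *; from h import *
s=read_state(); print(s["tcp_pos"],yaw(s),s["opening"],s["ft_force"],s["grip_force"])
c=capture("scene"); P=cloud(c)
m=(c["depth"]>0)&(P[...,0]>.5)&(P[...,0]<.63)&(P[...,1]>-.08)&(P[...,1]<.12)
cv2.imwrite("pics/s2.png",cv2.convertScaleAbs(cv2.resize(c["img"][90:330,150:410],(780,720))[:600],alpha=1.5))
```

```text
[0.55944304 0.0215308  0.04703169] (np.float64(-3.5886404006438806), array([ 2.60147130e-03, -2.06888917e-04, -9.99996595e-01])) 0.12325905718140175 [ 0.96382749 -0.20946262 -2.00940427] 60.11831119627459
```

View pics/s2.png

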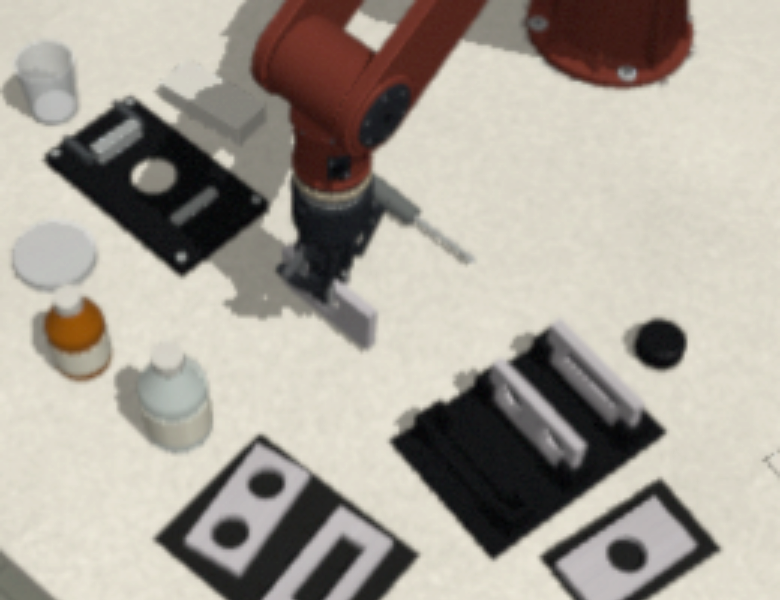

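The insert is held upright over clear bench, and the rack's other two inserts are undisturbed. I'll set it down on edge and open slightly.

Call:
carry_out([
  [0,[0,0,-6],0],
  [0,[0,0,-3],0],
  [0,[0,0,0],0],
  [0,[0,0,0],0],
  [0,[0,0,0],0],
])

```text
t: 3.87
tcp_pos: [0.5583, 0.0215, 0.0365]
orientation: [0.0, 0.729, 0.685, 0.0]
ft_force: [-0.7, -0.7, -0.9]
opening: 0.124
grip_force: 60.2
```

Call:
carry_out([
  [36,[0,0,0],0],
  [36,[0,0,0],0],
  [36,[0,0,0],0],
  [36,[0,0,10],0],
  [36,[0,0,2],0],
  [36,[-6,0,0],0],
  [36,[-4,0,0],0],
  [36,[0,0,0],0],
])

```text
t: 4.53
tcp_pos: [0.5467, 0.0215, 0.0481]
orientation: [-0.001, 0.729, 0.685, -0.001]
ft_force: [0.2, 1.1, -0.1]
opening: 0.425
grip_force: 0.0
```

Call:
carry_out([
  [36,[-4,0,0],0],
  [36,[-4,0,0],0],
  [36,[-4,0,0],0],
  [36,[-4,0,0],0],
  [36,[-4,0,0],0],
  [36,[0,0,0],0],
  [36,[0,0,0],0],
])

```text
t: 5.12
tcp_pos: [0.5278, 0.0214, 0.0482]
orientation: [-0.0, 0.729, 0.684, -0.0]
ft_force: [-0.7, 0.4, 0.1]
opening: 0.424
grip_force: 0.0
```

Run:
```python
from rig import *; from h import *
s=read_state(); print(s["tcp_pos"],s["opening"],s["ft_force"],s["grip_force"])
a=capture("scene")["img"][165:215,235:285]; b=capture("top")["img"][160:220,235:295]; w=capture("wrist")["img"]
cv2.imwrite("pics/s3.png",np.hstack([cv2.resize(cv2.convertScaleAbs(a,alpha=1.5),(400,400)),cv2.resize(w,(400,400))]))
```

```text
[0.52777102 0.02143395 0.04819905] 0.4235047881310199 [-0.70831607  0.39073968  0.11174672] 0.0
```

View pics/s3.png

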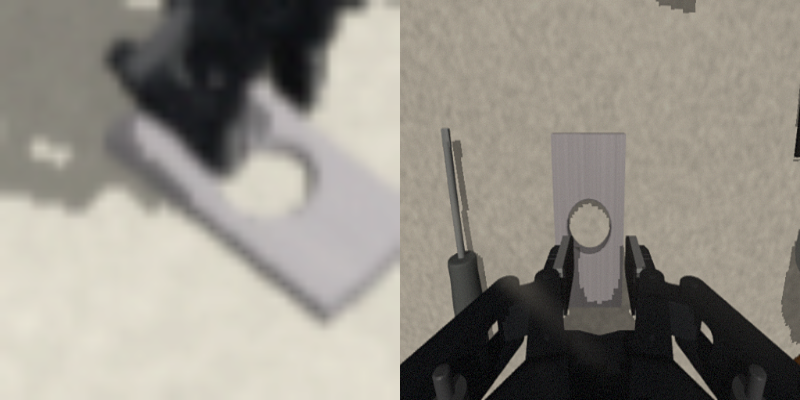

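The plate has tipped and now shows its face and hole. I'll raise, open fully and measure.

Call:
carry_out([
  [70,[0,0,10],0],
  [85,[0,0,25],0],
  [85,[0,0,30],0],
  [85,[0,0,20],0],
  [85,[0,0,0],0],
  [85,[0,0,0],0],
])

```text
t: 5.77
tcp_pos: [0.5299, 0.0213, 0.1358]
orientation: [0.002, 0.729, 0.685, 0.002]
ft_force: [-0.6, 0.0, -1.1]
opening: 0.992
grip_force: 0.0
```

```bash
cat > m.py <<'E'
from rig import *; from h import *
s=read_state(); print(s["tcp_pos"],yaw(s)[0],s["opening"],s["ft_force"])
c=capture("wrist"); rects(c,.006,.02,(.42,.66,-.1,.14)); c=capture("top"); rects(c,.006,.02,(.44,.66,-.1,.14),30)
E
python3 m.py
```

```text
[0.5299392  0.02128332 0.13577551] -3.605972370621315 0.9920579988557505 [-0.62434253  0.04815098 -1.11782127]
[ 211  123   65  120 6299] [0.5205 0.0254 0.0114] ((520.2271118164062, 21.446712493896484), (120.29318237304688, 60.243900299072266), 86.15465545654297) 0.0114
```

The plate is flat at (0.520, 0.0214) and aligned with the tool. Lining up and taking it flat.

Call:
carry_out([
  [85,[-9,0,-35],0],
  [85,[0,0,-35],0],
  [85,[0,0,-35],0],
  [85,[0,0,-25],0],
  [85,[0,0,-6],0],
  [85,[0,0,0],0],
  [85,[0,0,0],0],
])

```text
t: 6.45
tcp_pos: [0.5189, 0.0214, -0.003]
orientation: [-0.0, 0.729, 0.684, -0.0]
ft_force: [0.8, -0.7, 0.4]
opening: 0.998
grip_force: 0.0
```

Call:
carry_out([
  [50,[0,0,0],0],
  [50,[0,0,0],0],
  [50,[0,0,0],0],
  [50,[0,0,0],0],
])

```text
t: 6.78
tcp_pos: [0.5216, 0.0212, -0.0002]
orientation: [0.002, 0.729, 0.685, 0.002]
ft_force: [0.5, 0.1, 6.4]
opening: 0.676
grip_force: 65.1
```

Call:
carry_out([
  [50,[0,0,30],0],
  [50,[0,0,40],0],
  [50,[0,-32,40],0],
  [50,[4,-38,0],0],
  [50,[6,-38,0],0],
  [50,[6,-38,0],0],
  [50,[6,-38,0],0],
  [50,[6,-38,0],0],
])

```text
t: 7.45
tcp_pos: [0.5469, -0.1962, 0.1003]
orientation: [0.0, 0.729, 0.685, 0.0]
ft_force: [0.8, 0.2, -1.1]
opening: 0.679
grip_force: 66.1
```

Call:
carry_out([
  [50,[0,-38,0],0],
  [50,[0,0,0],0],
  [50,[0,0,0],0],
])

```text
t: 7.7
tcp_pos: [0.5469, -0.2348, 0.1001]
orientation: [0.0, 0.73, 0.683, 0.0]
ft_force: [0.1, 0.9, -1.7]
opening: 0.68
grip_force: 66.1
```

Run:
```python
from rig import *; from h import *
s=read_state(); print(s["tcp_pos"],yaw(s)[0],s["opening"],s["ft_force"],s["grip_force"])
t=load("top0.npz"); g=cv2.cvtColor(t["img"],cv2.COLOR_BGR2GRAY)[176:216,300:362]
m=(g>110).astype(np.uint8); k,l,st,ce=cv2.connectedComponentsWithStats(m)
for i in range(1,k):
    if 15<st[i,4]<600: print("top",st[i],plane(t,ce[i]+[300,176],.02).round(4))
c=capture("wrist"); cv2.imwrite("pics/w4.png",c["img"]); np.savez("w4.npz",**c)
rects(c,.014,.0235,(.46,.64,-.38,-.1)); rects(c,.0245,.034,(.46,.64,-.38,-.1),80)
rects(c,.09,.2,(.46,.64,-.38,-.1),500)
```

```text
[ 0.54689255 -0.23483     0.10014194] -3.831286047768313 0.6798511424465714 [ 0.07639025  0.93229925 -1.73383402] 66.0723352432251
top [  9   0  53   7 159] [[ 0.625  -0.2908  0.02  ]]
top [26 16  9  9 69] [[ 0.55   -0.2437  0.02  ]]
top [ 0 36 30  4 76] [[ 0.4774 -0.1749  0.02  ]]
[  171    59   174   179 14308] [ 0.5569 -0.1667  0.0196] ((552.9334716796875, -198.86302185058594), (142.4001007080078, 130.7644500732422), 86.40198516845703) 0.0196
[ 220  217   69   52 2839] [ 0.5451 -0.2747  0.0196] ((544.9092407226562, -273.75897216796875), (46.86345672607422, 58.94135284423828), 86.37662506103516) 0.0195
[189 276  12  45 311] [ 0.4867 -0.3307  0.0196] ((485.6345520019531, -327.827392578125), (49.874290466308594, 10.613805770874023), 86.2655029296875) 0.0194
[309 276  13  45 313] [ 0.5965 -0.3382  0.0196] ((597.95361328125, -335.45013427734375), (48.69551086425781, 10.315587043762207), 86.43867492675781) 0.0195
[ 217  118   81   13 1007] [ 0.554  -0.1749  0.0274] ((553.8768310546875, -174.8265838623047), (8.801814079284668, 60.00522232055664), 86.1059341430664) 0.0275
[    0   131   512   253 62030] [ 0.5489 -0.2235  0.155 ] ((548.3323974609375, -226.6702880859375), (113.69297790527344, 114.9255142211914), 38.83686065673828) 0.1643
```

View pics/w4.png

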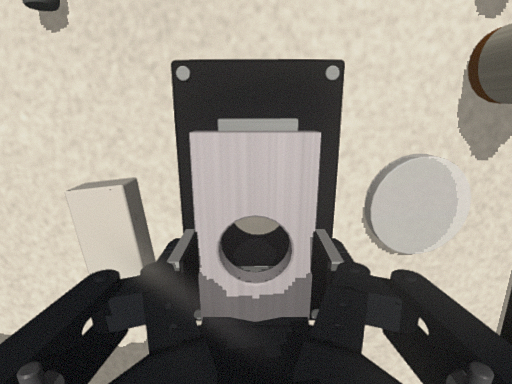

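The wrist view shows the plate held square above the stage, with the lip visible just beyond it at (258,125). Now measuring the plate's true position in the hand.

Run:
```python
from h import *
c=load("w4.npz"); P=cloud(c); m=c["img"].mean(2)>130
m[:120]=0;m[225:]=0
m&=(c["depth"]>0)&(P[...,2]>.1)&(P[...,2]<.125)
q=P[m]; print(len(q),np.median(q[:,2]),cv2.minAreaRect((q[:,:2]*1000).astype(np.float32)))
d=np.array([np.cos(np.radians(86.4)),np.sin(np.radians(86.4))]); n=np.array([d[1],-d[0]])
nest=np.array([.550,-.243]); r=q[:,:2]-nest
print("end along y",np.percentile(r@d,[99.5]),"x range",np.percentile(r@n,[.5,99.5]))
```

```text
11359 0.11177777134919167 ((550.6392211914062, -197.8363037109375), (45.621124267578125, 60.191139221191406), 85.97676849365234)
end along y [0.06772133] x range [-0.03176711  0.02737934]
```

Call:
carry_out([
  [50,[2.2,0,-25],0.004],
  [50,[0,0,-25],0],
  [50,[0,0,-12],0],
  [50,[0,0,-5],0],
  [50,[0,0,0],0],
  [50,[0,0,0],0],
])

```text
t: 8.25
tcp_pos: [0.5497, -0.232, 0.0333]
orientation: [0.0, 0.727, 0.686, 0.0]
ft_force: [1.1, -0.1, -2.1]
opening: 0.68
grip_force: 66.0
```

Call:
carry_out([
  [50,[-0.2,-3,0],0],
  [50,[-0.2,-3,0],0],
  [50,[-0.2,-3,0],0],
  [50,[-0.1,-2,0],0],
  [50,[0,0,0],0],
  [50,[0,0,0],0],
])

```text
t: 8.75
tcp_pos: [0.5492, -0.2435, 0.0333]
orientation: [0.0, 0.728, 0.686, 0.001]
ft_force: [1.7, 4.5, -1.0]
opening: 0.678
grip_force: 66.2
```

Call:
carry_out([
  [50,[-0.2,-3,0],0],
  [50,[0,-1,0],0],
  [50,[0,0,0],0],
  [50,[0,0,0],0],
])

```text
t: 9.08
tcp_pos: [0.5486, -0.247, 0.0329]
orientation: [-0.0, 0.728, 0.686, 0.001]
ft_force: [2.5, 6.0, -0.7]
opening: 0.677
grip_force: 66.2
```

Run:
```python
from rig import *; from h import *
s=read_state(); print(s["tcp_pos"],yaw(s)[0],s["ft_force"])
c=capture("wrist"); np.savez("w5.npz",**c); P=cloud(c); ok=c["depth"]>0
d=np.array([np.cos(np.radians(86.4)),np.sin(np.radians(86.4))]); n=np.array([d[1],-d[0]])
r=P[...,:2]-np.array([.550,-.243]); Y=r@d; X=r@n; Z=P[...,2]
a=ok&(abs(X)<.028)&(Y>.02)&(Y<.1)
for nm,z0,z1 in (("plate",.041,.05),("lip",.0255,.031)):
    m=a&(Z>z0)&(Z<z1); print(nm,m.sum(),np.median(Z[m]),np.percentile(Y[m],[1,99]))
m=ok&(Z>.041)&(Z<.05)&(Y>.03)&(Y<.065); print("x",np.percentile(X[m],[.5,99.5]),cv2.minAreaRect((P[m][:,:2]*1000).astype(np.float32)))
m=ok&(Z>.014)&(Z<.0235)&(Y>.07)&(Y<.114)&(abs(X)<.075); print("bed x",np.percentile(X[m],[.3,99.7]),cv2.minAreaRect((P[m][:,:2]*1000).astype(np.float32))[2])
```

```text
[ 0.54862999 -0.24697574  0.03289453] -3.403689204933187 [ 2.53591996  6.04882558 -0.71365643]
plate 8916 0.04435754783217779 [0.02041553 0.05561807]
lip 2652 0.02765972906215783 [0.06054915 0.07191188]
x [-0.02952247  0.02956315] ((552.75146484375, -200.10186767578125), (25.988544464111328, 60.046852111816406), 86.4914321899414)
bed x [-0.06366775  0.06372488] 86.40142059326172
```

The plate end clears the lip by 4 mm, and the plate is centred and square. Lowering it to the bed.

Call:
carry_out([
  [50,[0,0,-5],0],
  [50,[0,0,-4],0],
  [50,[0,0,-2],0],
  [50,[0,0,-1],0],
  [50,[0,0,0],0],
  [50,[0,0,0],0],
])

```text
t: 9.63
tcp_pos: [0.5476, -0.2465, 0.0203]
orientation: [-0.001, 0.728, 0.686, 0.0]
ft_force: [0.5, 5.4, -1.4]
opening: 0.681
grip_force: 66.2
```

Call:
carry_out([
  [50,[1,1.5,0],0],
  [50,[0.1,1.5,0],0],
  [50,[0.1,1,0],0],
  [50,[0,0.5,0],0],
  [50,[0,0,0],0],
  [50,[0,0,0],0],
])

```text
t: 10.13
tcp_pos: [0.5486, -0.2425, 0.0202]
orientation: [-0.001, 0.728, 0.686, -0.0]
ft_force: [-2.4, 4.9, -3.4]
opening: 0.676
grip_force: 66.1
```

Call:
carry_out([
  [50,[0,0.5,0],0],
  [50,[0,0.5,0],0],
  [50,[0,0,-0.4],0],
  [50,[0,0,0],0],
  [50,[0,0,0],0],
])

```text
t: 10.55
tcp_pos: [0.5492, -0.2424, 0.0202]
orientation: [-0.0, 0.728, 0.686, -0.0]
ft_force: [-2.7, 2.3, -3.1]
opening: 0.675
grip_force: 66.0
```

Call:
carry_out([
  [85,[0,0,0],0],
  [85,[0,0,0],0],
  [85,[0,0,0],0],
  [85,[0,0,0],0],
  [85,[0,0,15],0],
  [85,[0,0,35],0],
  [85,[0,0,40],0],
  [85,[0,0,20],0],
])

```text
t: 11.22
tcp_pos: [0.5526, -0.2439, 0.1359]
orientation: [0.004, 0.728, 0.686, 0.001]
ft_force: [0.5, -1.2, 1.1]
opening: 0.995
grip_force: 0.0
```

Run:
```python
from rig import *; from h import *
s=read_state(); print(s["tcp_pos"],yaw(s)[0],s["ft_force"])
c=capture("wrist"); np.savez("w6.npz",**c); P=cloud(c); ok=c["depth"]>0
d=np.array([np.cos(np.radians(86.4)),np.sin(np.radians(86.4))]); n=np.array([d[1],-d[0]])
r=P[...,:2]-np.array([.550,-.243]); Y=r@d; X=r@n; Z=P[...,2]
m=ok&(abs(X)<.035)&(abs(Y)<.07)&(Z>.0295)&(Z<.035); print("plate",m.sum(),np.percentile(Z[m],[5,50,95]),np.percentile(Y[m],[.3,99.7]),np.percentile(X[m],[.5,99.5]),cv2.minAreaRect((P[m][:,:2]*1000).astype(np.float32)))
m=ok&(abs(X)<.028)&(Y>.05)&(Y<.1)&(Z>.0255)&(Z<.0293); print("lip",np.percentile(Y[m],[1,99]))
a=capture("scene")["img"][110:200,140:270]
cv2.imwrite("pics/f.png",np.hstack([cv2.resize(cv2.convertScaleAbs(a,alpha=1.5),(400,400)),cv2.resize(c["img"],(400,400))]))
```

```text
[ 0.55256384 -0.24386327  0.13589294] -3.358266564056406 [ 0.48965304 -1.17240543  1.14978296]
plate 7444 [0.03121456 0.03236414 0.03349119] [-0.0661249   0.06074565] [-0.02964498  0.03017748] ((549.474853515625, -244.26702880859375), (137.11810302734375, 69.30204010009766), 86.52918243408203)
lip [0.06136716 0.07221474]
```

View pics/f.png

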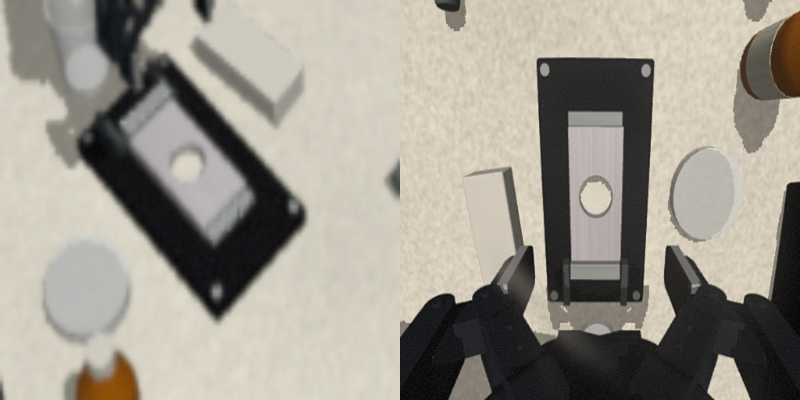

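The plate lies flat between lip and jaw, with its end at the lip face (y≈60.7 against 61 mm) and its sides at ±30 mm. The disc shows through the hole in the middle. Handing in.

```bash
python3 -c "
from rig import *
print(close_job())"
```

```text
the job is handed in; nothing more can be done
None
```

Insert_a (one round opening, matching the sample on the mat beside the bins) is clamped flat, square and centred on the stage with its end home against the lip; the job was handed in at about 11 s, and the hand-in gave no verdict.

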